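# Set and fire the root-tip squash press

### The job

Set the blue root-tip squash press and make one squash with it: turn its yellow wing screw clockwise until it bottoms, back it off by a quarter of a turn and let go. Then pick up the small mallet, knock the press's red sprung plunger down with a brisk blow of the mallet's head, let it spring up again, and stand the mallet back on its head in the middle of the square cork mat, without disturbing the other things on the bench.

Things in the scene. Friction and masses are not known exactly. Their poses are not given: they have to be found in the camera images.
- press_top (a point): Blue squash press fixed to the bench (its place and yaw vary). This point is at the middle of its cross arm's top face, 60 mm above the bench, straight above the centre of its 84 x 150 mm base (x, y). The arm (60 x 130 mm) reaches from 20 mm in front of this point to 40 mm behind it. Axes: x to its back, y to its left, z up. Wing screw at y = -40 mm, plunger at y = +40 mm, both at x = 0.
- screw_grip (a point): Yellow wing screw (wing 42 mm long, 12 thick, 26 high). This point is at the wing's middle on the screw axis, about 86 mm above the bench; the wing reaches 12 mm above and 14 mm below it, and the arm's top is 26 mm below it. The point's x axis lies along the wing, y across it, z up; it turns with the wing. A red dot marks the wing's end at -x.
- screw (a joint): Turn of the wing screw in rad: 0 when it has bottomed (a hard stop; red dot at the red dial mark on the press's front side), growing as it is backed off (counter-clockwise seen from above), to 4.0 at most. It starts 1.8 to 3.0 rad off the bottom, stays where it is left (friction 0.06 N m) and sinks 3 mm per turn clockwise.
- plunger_top (a point): Red round button of the sprung plunger, 27 mm across with a flat 22 mm top. This point is the centre of the top, 108 mm above the bench when up. It moves straight down only, 80 mm from the screw axis.
- plunger (a joint): How far the plunger is pressed, m: 0 up, 0.018 fully down (hard stop). It takes 1.5 N at the top, 3.5 N at the bottom; it springs back up when let go.
- mallet_grip (a point): Mallet, about 0.28 kg, standing on its head with its handle level (place and yaw vary). This point is on the handle's centre line, 38 mm from the head's axis and 28 mm above the head's lower face. The point's x axis lies along the handle towards the head, z up. Handle: wood, 14 mm wide, 20 mm high, its end with a red band 137 mm from the head's axis.
- mallet_face (a point): Centre of the lower striking face of the mallet's head (36 mm across); same axes as mallet_grip, which is 38 mm back along -x and 28 mm up.
- mat_centre (a point): Centre of the top of the square cork mat, 90 x 90 x 4 mm, fixed to the bench, on which the mallet stands at the start (left or right of the press).
- tape_mid (a point): Bystander, not to be disturbed: roll of beige tape lying flat, 104 mm across, 25 mm high; point at its centre. It lies on the other side of the press from the mat.
- bottle_red_mid (a point): Bystander, not to be disturbed: dropper bottle with red liquid, 33 mm across, 100 mm high, close behind the press; point half-way up.
- bottle_blue_mid (a point): Bystander, not to be disturbed: dropper bottle with dark blue liquid, 33 mm across, 100 mm high, close behind the press; point half-way up.
- eyepiece_mid (a point): Bystander, not to be disturbed: black microscope eyepiece, 30 mm across, 42 mm high, close behind the press; point half-way up.
- petri_mid (a point): Bystander, not to be disturbed: small covered petri dish, 61 mm across, 15 mm high, in front of the press; point half-way up.
- onion_bulb_mid (a point): Bystander, not to be disturbed: onion, 60 mm across, 71 mm high, in front of the press; point half-way up.
- mallet: The mallet as a whole; its origin is the same point as mallet_face, axes as mallet_grip. Head: upright cylinder 36 mm across, 56 mm high, steel with black rubber ends; balance point about 6 mm from the head's axis on the handle side.
Things that resemble listed ones, but are neither listed nor needed, are in the scene too. What is shaped like the part that bears press_top but orange is not meant.

How it is judged:
By the outcome, as a careful person would: the job done as asked, in the order asked, and still so for the second after the job is handed in, with the robot touching nothing.
It also fails if it takes over 58 s, if anything falls off the work surface, if the arm or the gripper's body presses on something with over 40 N, if the wrist force passes 120 N, or if a joint passes its speed limit or range.

### The arm

A 7-joint arm with a two-finger parallel gripper is mounted at the origin on a cart in front of the work surface, level with it; the furniture and walls round the work are solid. World frame = base frame: x ahead of the robot, y to its left, z up, the work surface at z = 0. Lengths are in m, angles in rad, forces in N, time in s.
With the tool pointing down it reaches from about 0.425 to 0.925 m from the base axis. Payload 6.8 kg.
Tool frame: the origin (TCP) lies at the very end of the fingers, on their centre line; the grasp point (between the pads) lies 19 mm behind it; z points along the fingers, y is the line along which they close (so a half turn about z gives the same grasp; the last joint's range is limited). The gripper opens to 85 mm and grips with 20 to 120 N. Pads are 22 mm wide; open, the fingers measure 114 mm over their backs; the gripper's body (76 mm by 85 mm) begins 54 mm behind the grasp point. The pads swing forward as they close: fully open they stand 13 mm farther back than shut.
Start: joints at [1.113, 0.477, 0.022, 1.555, -0.011, 1.109, -0.083], TCP at [0.231, -0.634, 0.231] pointing down, gripper open.
Joint ranges: [-2.96, 2.96], [-0.34, 2.1], [-1.41, 1.46], [0.24, 2.44], [-1.37, 4.51], [0.17, 1.92], [-2.96, 2.96]. Speed limits (rad/s): [2.39, 2.39, 3.14, 3.14, 3.14, 3.14, 3.14].

### API

Orientations are given as a unit quaternion [w, x, y, z].
In Python, from station import bot gives the robot as it stands.
- The arm moves only by the tool apply_moves, never from a script. Its argument "deltas" is a list of rows, each a list of 3 entries, a list of its own where there are three numbers: the closure, from 0 (fully open) to 1 (shut), then the shift along the tool's x, y, z in units of 0.2 m (1.0 is 0.2 m), then the turn about the tool's z in units of 2 pi rad (1.0 is 2 pi rad). A call has 1 to 12 rows; each row is the pose to reach, as a shift and turn from the pose commanded when the call began, along the tool's axes at that moment, turning the shorter way round; what a row does not reach only later rows make up. A row lasts 1/10 s, in which the tool goes at most 50 mm and 8.59 degrees, less where a joint would pass 70% of its speed; a pose out of reach is approached as far as the arm can. A call with a number of a shift or a turn outside -1 to 1 is refused whole. A call with a gripper value outside its range is refused whole. The fingers move at their own pace and stop on an object; "squeeze" is the grip in N (left out, the last holds). Time passes only in rows, so rows that repeat a pose let the fingers close. It gives the time, the measured TCP pose, the force, the opening and the grip force at its end, in the units of the state.
- bot.get_obs(): the state, without advancing time (a new reading comes with each control period).
- bot.read_camera(name): name is "scene" or "top"; returns a dict with "color" (420x560x3 uint8, red, green, blue), "intrinsics" (3x3 intrinsics, pixels), "pose" (4x4, takes a point from camera to world coordinates). Camera axes: x right, y down, z forward; pixel columns grow to the right and rows downward; lengths in m; the calibration is good to about 2 mm. A picture is of the moment at which its call begins. There is no depth.
- bot.hand_in(): hands the job in; it is judged then, once.
Trained networks look in a picture, given as the dict that the camera call returned (one of the last four; its "shot" number tells which), for a name from the list of things; names that differ only in an ending like _2 or _b are one class to them, and where a whole thing is asked for, a point or a joint stands for the part that bears it (a point fixed in the world has none). Each returns a list of dicts, best first, with "confidence" (0 to 1); they miss things now and then, are a little off and sometimes report something else, mostly with a low value. They report only what shows in the picture. A call takes as long as a camera call. They do not tell look-alikes from the thing itself.
- bot.look_for(picture, target): "point" ([x, y, z] in m, in world coordinates, good to about 4 mm: the middle of the surface that is visible of it).
The state is a dict: "t": time; "q": joint angles; "joint_vel": joint speeds; "joint_torque": joint torques, N m; "eef_pos": TCP position; "tool_rot": TCP orientation; "contact_force": force on the tool from outside, world axes, zero at the start; "torque": the same for the moment, N m; "gripper_width": opening from 0.0 (shut) to 1.0 (fully open); "grasp_force": force on a finger pad.
Only numpy, scipy, OpenCV 4.12 (cv2) and the standard library are available. Lean on these libraries where they do the work, as an engineer would, in place of code of your own. Each camera call takes 0.05 s, during which the arm holds its last target. There are 200 camera calls.

## Working session

There is one attempt and no reset: what is moved stays moved. The work goes in short steps, Python scripts to look and compute and a tool call to move; the robot and the scene stay as the last step left them, time stands still between calls to the robot, and variables do not carry over. Pictures are saved under pics/ and viewed, at most 10 in all, crops included, and the job is handed in when it is done.

Besides the shell and the picture viewer there is one more tool, called by a JSON object that holds its "name" and its "arguments". apply_moves: Moves the arm, as the interface text tells. Its arguments: {"type":"object","properties":{"deltas":{"type":"array","items":{"type":"array"}},"squeeze":{"type":"number"}},"required":["deltas"]}

```bash
ls; mkdir -p pics; cat > h.py <<'E'
from station import bot
import numpy as np, cv2
from scipy.spatial.transform import Rotation as R
def save(p,n,crop=None,s=1):
    im=p['color'][:,:,::-1]
    if crop: x0,y0,x1,y1=crop; im=im[y0:y1,x0:x1]
    if s!=1: im=cv2.resize(im,None,fx=s,fy=s,interpolation=cv2.INTER_CUBIC)
    cv2.imwrite('pics/'+n,im)
def proj(p,X):
    T=np.linalg.inv(p['pose']); c=T[:3,:3]@np.asarray(X)+T[:3,3]; u=p['intrinsics']@c; return u[:2]/u[2]
def unproj(p,uv,z):
    d=p['pose'][:3,:3]@np.linalg.inv(p['intrinsics'])@np.array([uv[0],uv[1],1.]); o=p['pose'][:3,3]
    return o+d*(z-o[2])/d[2]
E
python3 - <<'E'
from h import *
np.set_printoptions(precision=4,suppress=True)
o=bot.get_obs(); print(o)
for c in ['top','scene']:
    p=bot.read_camera(c); save(p,c+'0.png'); print(c,p['pose'],p['intrinsics'])
    for n in ['press_top','screw_grip','plunger_top','mallet_grip','mallet_face','mat_centre','tape_mid','bottle_red_mid','bottle_blue_mid','eyepiece_mid','petri_mid','onion_bulb_mid']:
        for d in bot.look_for(p,n)[:3]: print(n,np.round(d['point'],4),round(d['confidence'],2),np.round(proj(p,d['point'])))
E
```

```text
pics
{'t': 0.0, 'q': array([ 1.1129,  0.4778,  0.0223,  1.5564, -0.0115,  1.1093, -0.0831]), 'joint_vel': array([-0.0005,  0.0013, -0.0003, -0.0008, -0.0005, -0.0006, -0.0016]), 'joint_torque': array([  0.0012, -59.6447,   1.6082, -28.1194,   0.0124,   0.0094,
        -0.    ]), 'eef_pos': array([ 0.2311, -0.6336,  0.2303]), 'tool_rot': array([-0.0009,  0.9847,  0.174 , -0.0002]), 'contact_force': array([-0.1585, -0.3745, -0.4384]), 'torque': array([ 0.036 , -0.0564, -0.0123]), 'grasp_force': 0.0, 'gripper_width': 0.995882693541569}
top [[-0.0109 -0.988   0.1541  0.2678]
 [-0.9998  0.0134  0.0156 -0.0146]
 [-0.0175 -0.1539 -0.9879  1.5254]
 [ 0.      0.      0.      1.    ]] [[526.6194   0.     274.1198]
 [  0.     526.6194 204.108 ]
 [  0.       0.       1.    ]]
press_top [0.3184 0.172  0.0596] 0.73 [216. 268.]
press_top [0.4782 0.0162 0.059 ] 0.66 [271. 211.]
screw_grip [0.3386 0.1356 0.0971] 0.59 [228. 260.]
plunger_top [0.4653 0.0558 0.1051] 0.66 [257. 213.]
mallet_grip [ 0.4815 -0.3144  0.0388] 0.78 [388. 209.]
mallet_face [ 0.4789 -0.3204  0.046 ] 0.82 [391. 209.]
mat_centre [
[... 733 characters left out ...]
278. 323.]
press_top [0.4749 0.0365 0.0617] 0.87 [274. 238.]
screw_grip [0.3306 0.1349 0.0921] 0.48 [288. 294.]
plunger_top [0.4648 0.0638 0.1058] 0.53 [269. 235.]
plunger_top [0.2987 0.2122 0.1118] 0.48 [272. 322.]
mallet_grip [ 0.478  -0.3203  0.042 ] 0.78 [366. 169.]
mallet_face [ 0.4758 -0.3141  0.0451] 0.64 [365. 170.]
mat_centre [ 0.5015 -0.2907  0.0051] 0.93 [351. 179.]
tape_mid [0.4696 0.3386 0.0272] 0.67 [177. 325.]
bottle_red_mid [0.5761 0.0123 0.0508] 0.86 [253. 212.]
bottle_blue_mid [0.5634 0.0586 0.0511] 0.62 [243. 224.]
eyepiece_mid [0.5318 0.0966 0.0378] 0.61 [240. 244.]
petri_mid [ 0.4223 -0.0548  0.0178] 0.91 [315. 240.]
onion_bulb_mid [0.3795 0.0359 0.0426] 0.62 [302. 266.]
```

```bash
python3 - <<'E'
from h import *
a=cv2.imread('pics/top0.png'); cv2.imwrite('pics/topc.png',cv2.resize(a[150:300,140:440],None,fx=2.66,fy=2.66,interpolation=cv2.INTER_CUBIC))
b=cv2.imread('pics/scene0.png'); cv2.imwrite('pics/scenec.png',cv2.resize(b[130:350,150:430],None,fx=2.7,fy=2.7,interpolation=cv2.INTER_CUBIC))
E
```

```text
(no output)
```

View pics/topc.png

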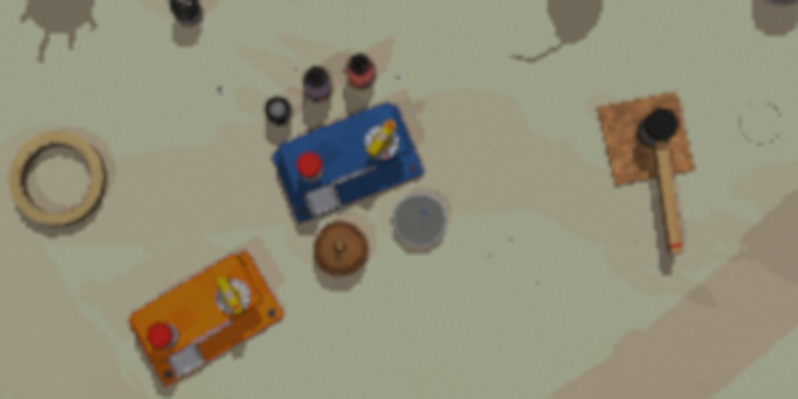

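View pics/scenec.png

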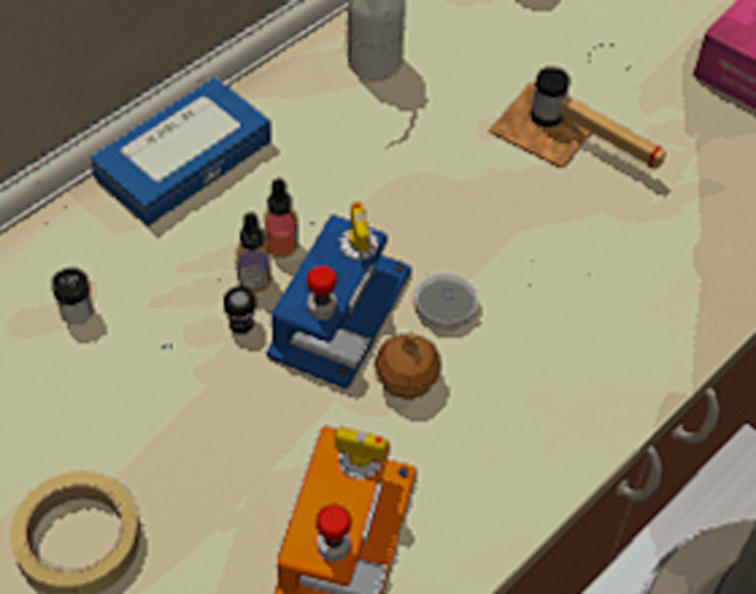

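The top crop shows the blue press at centre: wing screw at crop (381,139), full-image (283,202); red plunger at (309,164), full-image (256,212). The mallet stands on the mat at crop (655,130), full-image (386,199). The scene crop shows the wing's red dot at its far end, (357,207).

What could be mistaken for the target:
- **Press:** blue (271,210) or orange (218,268). I take blue.
- **Screw:** (283,202) or (228,260). I take (283,202).
- **Plunger:** (256,212) or (200,275). I take (256,212).
- **Blue box:** this is not a press.

Next I refine these with colour masks.

```bash
cat > meas.py <<'E'
from h import *
np.set_printoptions(precision=4,suppress=True)
def blob(p,box,hsvlo,hsvhi):
    hsv=cv2.cvtColor(p['color'],cv2.COLOR_RGB2HSV); m=np.zeros(hsv.shape[:2],np.uint8)
    x0,y0,x1,y1=box; m[y0:y1,x0:x1]=cv2.inRange(hsv,hsvlo,hsvhi)[y0:y1,x0:x1]
    v,u=np.nonzero(m); return np.c_[u,v].astype(float)
def line(pts):
    c=pts.mean(0); w,V=np.linalg.eigh(np.cov((pts-c).T)); return c,V[:,1],np.sqrt(w)
Y=((20,110,110),(34,255,255))
E
python3 - <<'E'
from meas import *
for c,bs,bp in [('top',(272,190,300,215),(248,203,266,220)),('scene',(270,200,295,228),(260,225,282,242))]:
    p=bot.read_camera(c)
    save(p,c+'_z.png',(240,180,310,240) if c=='top' else (235,195,305,275),8 if c=='top' else 7)
    y=blob(p,bs,*Y); ce,d,s=line(y); print(c,'wing n',len(y),ce,d,s)
    X=unproj(p,ce,0.088); e=unproj(p,ce+d*8,0.098)-unproj(p,ce-d*8,0.098)
    print(' wing pos',X,'ang',np.degrees(np.arctan2(e[1],e[0])))
    r=np.r_[blob(p,bp,(0,150,90),(8,255,255)),blob(p,bp,(172,150,90),(179,255,255))]
    print(' plunger n',len(r),r.mean(0),r.min(0),r.max(0),unproj(p,r.mean(0),0.104))
    rr=np.r_[blob(p,bs,(0,120,90),(17,255,255)),blob(p,bs,(172,120,90),(179,255,255))]
    print(' reddot',len(rr),rr.mean(0) if len(rr) else '')
print(bot.get_obs()['t'])
E
```

```text
top wing n 36 [281.9722 202.75  ] [-0.5954  0.8035] [1.1952 3.5766]
 wing pos [ 0.4954 -0.0136  0.088 ] ang 143.03881574333627
 plunger n 60 [255.7667 211.5   ] [252. 208.] [260. 215.] [0.4697 0.0582 0.104 ]
 reddot 4 [286.  196.5]
scene wing n 55 [282.3636 212.6182] [-0.0023  1.    ] [1.928  3.8224]
 wing pos [ 0.5017 -0.0174  0.088 ] ang 135.29184179846158
 plunger n 79 [268.6709 232.7975] [264. 229.] [274. 237.] [0.4715 0.0577 0.104 ]
 reddot 6 [282.  205.5]
1.4
```

View pics/top_z.png

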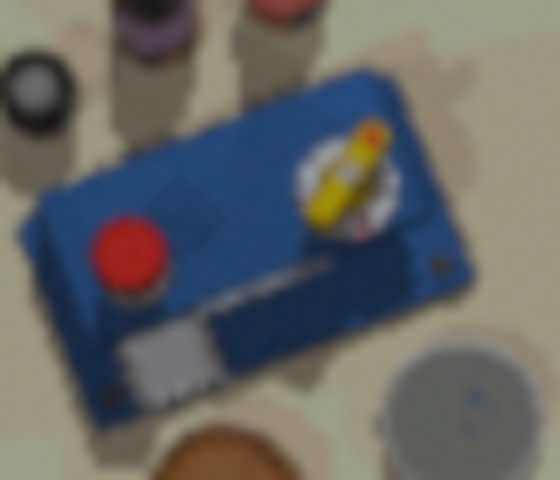

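View pics/scene_z.png

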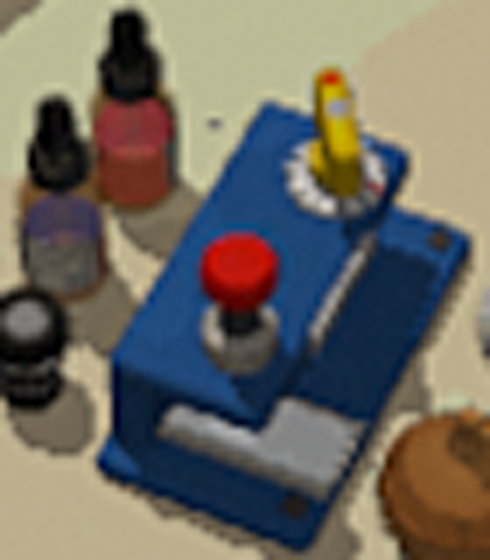

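The crops confirm the blue press. In the top crop the wing runs from (312,218) to its red dot at (378,128). The dial's red mark is at the front, near (362,230). The plunger button is centred at (130,252).

```bash
python3 - <<'E'
from meas import *
p=bot.read_camera('top'); q=bot.read_camera('scene')
f=lambda x,y:np.array([240+x/8-.5,180+y/8-.5])
a,b=unproj(p,f(312,216),.098),unproj(p,f(378,127),.098)
print('wing ends',a,b,np.linalg.norm(a-b),'ang',np.degrees(np.arctan2(*(b-a)[[1,0]])))
S=(a+b)/2; P=unproj(p,f(130,251),.107); P2=unproj(q,(268.7,232.5),.106)
print('S',S,'P',P,P2,np.linalg.norm((S-P)[:2]),'yaw',np.degrees(np.arctan2(-(P-S)[0],(P-S)[1])))
g=lambda x,y:np.array([235+x/7-.5,195+y/7-.5])
print('wing scene top mid',unproj(q,g(332,110),.098), 'S in scene crop',(proj(q,S)-[234.5,194.5])*7)
# mallet
for c,pp in (('top',p),('scene',q)):
    hb={'top':(370,190,410,262),'scene':(340,155,400,195)}[c]
    hsv=blob(pp,hb,(8,60,120),(22,190,255))
    save(pp,c+'_m.png',(355,175,415,250) if c=='top' else (325,150,405,210),8 if c=='top' else 8)
T=R.from_quat(np.roll(bot.get_obs()['tool_rot'],-1)).as_matrix(); print(T)
E
```

```text
wing ends [ 0.4836 -0.004   0.098 ] [ 0.5142 -0.027   0.098 ] 0.038334404463232066 ang -36.97577521634282
S [ 0.4989 -0.0155  0.098 ] P [0.471 0.058 0.107] [0.471  0.0581 0.106 ] 0.07864603880787781 yaw 20.762700699167297
wing scene top mid [ 0.5022 -0.0161  0.098 ] S in scene crop [337.4913 116.1111]
[[ 0.9395  0.3426  0.    ]
 [ 0.3426 -0.9395  0.    ]
 [ 0.     -0.     -1.    ]]
```

View pics/top_m.png

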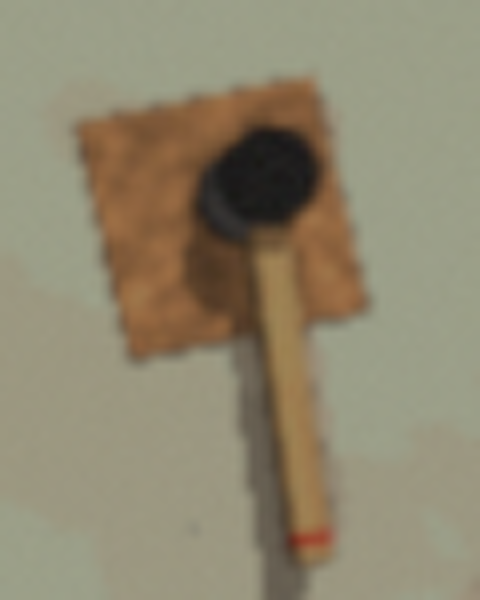

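```bash
cat > plan.py <<'E'
import sys; from h import *
np.set_printoptions(precision=4,suppress=True)
def plan(tgt,psi,o=None):
    o=o or bot.get_obs(); M=R.from_quat(np.roll(o['tool_rot'],-1)).as_matrix()
    cur=np.degrees(np.arctan2(M[1,0],M[0,0])); d=M.T@(np.array(tgt)-o['eef_pos'])
    dp=(cur-psi+180)%360-180
    print('t',round(o['t'],2),'pos',o['eef_pos'],'psi',round(cur,2),'q',o['q'],'F',o['contact_force'],'Tz',o['torque'])
    print('UNITS shift',d/0.2,'turn',round(dp/360,4),'rows',round(np.linalg.norm(d)/.05,1),round(abs(dp)/8.59,1),'w',round(o['gripper_width'],3))
if __name__=='__main__': a=list(map(float,sys.argv[1:])); plan(a[:3],a[3])
E
python3 - <<'E'
from plan import *
from meas import *
p=bot.read_camera('top'); f=lambda x,y:np.array([355+x/8-.5,175+y/8-.5])
c=[unproj(p,f(*k),.004) for k in [(80,122),(315,78),(368,305),(132,358)]]
print('mat sides',[np.linalg.norm(c[i]-c[i-1]) for i in range(4)],'centre',np.mean(c,0))
h=unproj(p,f(268,178),.060); e=unproj(p,f(314,552),.042); n=unproj(p,f(273,250),.042)
print('head',h,'end',e,'dist',np.linalg.norm((h-e)[:2]),'yaw',np.degrees(np.arctan2(*(h-e)[[1,0]])),np.degrees(np.arctan2(*(n-e)[[1,0]])))
plan((.32,-.42,.23),60)
E
```

```text
mat sides [np.float64(0.08860807165866381), np.float64(0.08772890364215125), np.float64(0.08551390529596543), np.float64(0.08808400501856324)] centre [ 0.5087 -0.3066  0.004 ]
head [ 0.5129 -0.3119  0.06  ] end [ 0.3826 -0.3258  0.042 ] dist 0.13098533310246466 yaw 6.078936749144167 5.1069658012289105
t 1.55 pos [ 0.2313 -0.6341  0.2313] psi 20.04 q [ 1.1129  0.477   0.0224  1.5554 -0.0115  1.1093 -0.0831] F [0.0823 0.5999 0.0434] Tz [ 0.0215 -0.0148  0.0448]
UNITS shift [ 0.7834 -0.854   0.0065] turn -0.111 rows 4.6 4.7 w 1.0
```

{"name": "apply_moves", "arguments": {"deltas": [[0.5,[0.39,-0.427,0],-0.055],[0.5,[0.78,-0.854,0],-0.111],[0.5,[0.78,-0.854,0],-0.111],[0.5,[0.78,-0.854,0],-0.111],[0.5,[0.78,-0.854,0],-0.111]], "squeeze": 60}}

```text
t: 2.05
eef_pos: [0.321, -0.4165, 0.2316]
tool_rot: [-0.0, 0.864, 0.504, 0.0]
contact_force: [0.7, -1.7, 0.2]
gripper_width: 0.499
grasp_force: 0.0
```

```bash
python3 plan.py .41 -.22 .22 102
```

```text
t 2.05 pos [ 0.321  -0.4165  0.2316] psi 60.52 q [ 0.9699  0.2425 -0.2039  1.8986  0.0567  1.006   0.2269] F [ 0.7275 -1.7168  0.2371] Tz [-0.0333  0.0033  0.0725]
UNITS shift [ 1.0744 -0.0963  0.0586] turn -0.1152 rows 4.3 4.8 w 0.499
```

{"name": "apply_moves", "arguments": {"deltas": [[0.5,[0.5,-0.05,0.03],-0.057],[0.5,[1.0,-0.1,0.06],-0.115],[0.5,[1.0,-0.1,0.06],-0.115],[0.5,[1.0,-0.1,0.06],-0.115],[0.5,[1.0,-0.1,0.06],-0.115]]}}

```text
t: 2.55
eef_pos: [0.4049, -0.2304, 0.2197]
tool_rot: [0.0, 0.627, 0.779, 0.001]
contact_force: [0.4, -0.7, 0.9]
gripper_width: 0.496
grasp_force: 0.0
```

```bash
python3 plan.py .4995 -.0165 .18 143
```

```text
t 2.55 pos [ 0.4049 -0.2304  0.2197] psi 102.32 q [ 0.7846  0.1751 -0.4418  2.0263  0.0887  0.9574  0.5126] F [ 0.4246 -0.719   0.8922] Tz [-0.0557  0.0706  0.065 ]
UNITS shift [0.9439 0.6899 0.2009] turn -0.113 rows 4.7 4.7 w 0.496
```

{"name": "apply_moves", "arguments": {"deltas": [[0.5,[0.47,0.345,0.1],-0.056],[0.5,[0.944,0.69,0.2],-0.113],[0.5,[0.944,0.69,0.2],-0.113],[0.5,[0.944,0.69,0.2],-0.113],[0.5,[0.944,0.69,0.2],-0.113],[0.5,[0.944,0.69,0.2],-0.113],[0.5,[0.944,0.69,0.2],-0.113]]}}

```text
t: 3.25
eef_pos: [0.5, -0.0242, 0.1792]
tool_rot: [-0.0, 0.325, 0.946, -0.0]
contact_force: [-0.5, -0.6, -0.3]
gripper_width: 0.503
grasp_force: 0.0
```

```bash
python3 plan.py .4995 -.0165 .071 143
```

```text
t 3.25 pos [ 0.5    -0.0242  0.1792] psi 142.13 q [ 0.4775  0.3227 -0.656   1.9839  0.2465  0.9141  0.6042] F [-0.521  -0.5513 -0.3472] Tz [-0.0256 -0.0446 -0.0362]
UNITS shift [0.0252 0.0289 0.5408] turn -0.0024 rows 2.2 0.1 w 0.503
```

{"name": "apply_moves", "arguments": {"deltas": [[0.5,[0,0,0.2],0],[0.5,[0,0,0.2],0],[0.5,[0,0,0.2],0]]}}

```text
t: 3.55
eef_pos: [0.4992, -0.0261, 0.1394]
tool_rot: [-0.001, 0.326, 0.945, -0.001]
contact_force: [-0.3, -0.3, 1.2]
gripper_width: 0.498
grasp_force: 0.0
```

```bash
python3 plan.py .4995 -.0165 .071 143; python3 -c "
from h import *
p=bot.read_camera('top'); save(p,'t1.png',(240,170,320,230),8)"
```

```text
t 3.55 pos [ 0.4992 -0.0261  0.1394] psi 141.94 q [ 0.4531  0.3777 -0.6323  2.0202  0.2985  0.8362  0.5579] F [-0.2743 -0.2683  1.2485] Tz [0.0015 0.0109 0.0291]
UNITS shift [0.0279 0.0392 0.3421] turn -0.003 rows 1.4 0.1 w 0.498
```

View pics/t1.png

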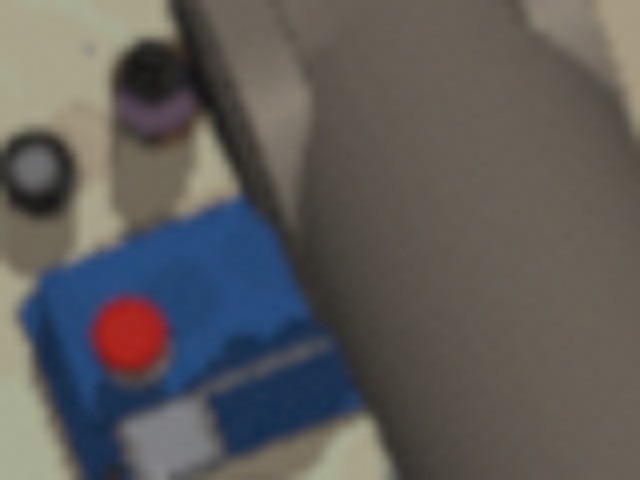

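The arm hides the screw from the top camera; the plunger and bottles are clear. I correct the small residual and descend.

{"name": "apply_moves", "arguments": {"deltas": [[0.5,[0.028,0.039,0.08],-0.003],[0.5,[0.028,0.039,0.2],-0.003],[0.5,[0.028,0.039,0.3],-0.003],[0.5,[0.028,0.039,0.34],-0.003],[0.5,[0.028,0.039,0.34],-0.003]]}}

```text
t: 4.1
eef_pos: [0.5004, -0.0155, 0.0716]
tool_rot: [-0.0, 0.316, 0.949, -0.0]
contact_force: [-0.4, 1.2, 0.1]
gripper_width: 0.497
grasp_force: 0.0
```

```bash
python3 plan.py .4995 -.0165 .071 143; python3 -c "
from h import *
p=bot.read_camera('scene'); save(p,'s1.png',(230,180,320,250),8)"
```

```text
t 4.1 pos [ 0.5004 -0.0155  0.0716] psi 143.11 q [ 0.3793  0.4828 -0.5805  2.0661  0.4048  0.7039  0.4643] F [-0.356   1.1983  0.1344] Tz [-0.0297 -0.0138 -0.0158]
UNITS shift [ 0.0008 -0.0068  0.0031] turn 0.0003 rows 0.0 0.0 w 0.497
```

View pics/s1.png

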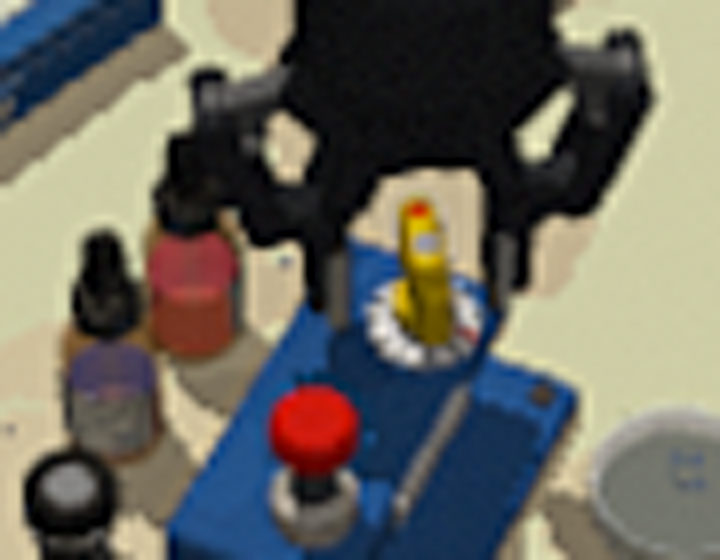

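The pads at crop (340,290) and (500,270) stand evenly either side of the wing at (425,270). I close them.

{"name": "apply_moves", "arguments": {"deltas": [[0.9,[0,0,0],0],[1,[0,0,0],0],[1,[0,0,0],0],[1,[0,0,0],0]], "squeeze": 40}}

```text
t: 4.55
eef_pos: [0.4998, -0.0182, 0.0733]
tool_rot: [0.0, 0.317, 0.948, -0.003]
contact_force: [-9.1, -7.9, 19.6]
gripper_width: 0.131
grasp_force: 80.0
```

```bash
python3 plan.py .4995 -.0165 .071 143
```

```text
t 4.55 pos [ 0.4998 -0.0182  0.0733] psi 143.03 q [ 0.3807  0.4791 -0.5794  2.0659  0.4063  0.7094  0.4641] F [-9.1143 -7.8737 19.6056] Tz [-1.9084  1.7976 -0.0223]
UNITS shift [0.0065 0.0058 0.0115] turn 0.0001 rows 0.1 0.0 w 0.131
```

{"name": "apply_moves", "arguments": {"deltas": [[1,[0,-0.011,-0.008],0],[1,[0,-0.011,-0.008],0]]}}

```text
t: 4.75
eef_pos: [0.4997, -0.0182, 0.074]
tool_rot: [0.001, 0.317, 0.949, -0.001]
contact_force: [-0.4, -5.0, 7.3]
gripper_width: 0.129
grasp_force: 58.6
```

{"name": "apply_moves", "arguments": {"deltas": [[1,[0,0,0],0.022],[1,[0,0,0],0.044],[1,[0,0,0],0.066],[1,[0,0,0],0.088],[1,[0,0,0],0.11],[1,[0,0,0],0.132],[1,[0,0,0],0.154],[1,[0,0,0],0.176],[1,[0,0,0],0.198],[1,[0,0,0],0.22],[1,[0,0,0],0.22]]}}

```text
t: 5.85
eef_pos: [0.4988, -0.0184, 0.0734]
tool_rot: [0.001, 0.85, 0.528, -0.001]
contact_force: [-2.0, -5.8, 5.0]
gripper_width: 0.13
grasp_force: 58.1
```

```bash
python3 plan.py .4995 -.0165 .071 20.5
```

```text
t 5.85 pos [ 0.4988 -0.0184  0.0734] psi 63.67 q [ 0.1136  0.426  -0.2463  2.0863  0.171   0.6486 -0.7078] F [-1.9732 -5.7862  4.9888] Tz [-1.5515  0.5165 -0.0955]
UNITS shift [ 0.0101 -0.0012  0.0118] turn 0.1199 rows 0.1 5.0 w 0.13
```

{"name": "apply_moves", "arguments": {"deltas": [[1,[0,0,0],0.022],[1,[0,0,0],0.044],[1,[0,0,0],0.066],[1,[0,0,0],0.088],[1,[0,0,0],0.1],[1,[0,0,0],0.106],[1,[0,0,0],0.106]]}}

```text
t: 6.55
eef_pos: [0.4985, -0.0181, 0.0731]
tool_rot: [0.001, 0.975, 0.222, -0.001]
contact_force: [-2.2, -5.3, 3.5]
gripper_width: 0.131
grasp_force: 57.9
```

```bash
python3 plan.py .4995 -.0165 .071 20.5
```

```text
t 6.55 pos [ 0.4985 -0.0181  0.0731] psi 25.69 q [-0.021   0.4164 -0.0835  2.0958  0.0594  0.6328 -1.2677] F [-2.2376 -5.2938  3.4633] Tz [-1.3478  0.5821 -0.063 ]
UNITS shift [ 0.0079 -0.005   0.0105] turn 0.0144 rows 0.1 0.6 w 0.131
```

{"name": "apply_moves", "arguments": {"deltas": [[1,[0,0,0],0.005],[1,[0,0,0],0.01],[1,[0,0,0],0.014],[1,[0,0,0],0.018],[1,[0,0,0],0.02],[1,[0,0,0],0.02]]}}

```text
t: 7.15
eef_pos: [0.4985, -0.0181, 0.0731]
tool_rot: [0.001, 0.987, 0.162, -0.001]
contact_force: [-1.1, -5.9, 3.2]
gripper_width: 0.137
grasp_force: 59.2
```

```bash
python3 plan.py .4995 -.0165 .071 20.5
```

```text
t 7.15 pos [ 0.4985 -0.0181  0.0731] psi 18.67 q [-0.0464  0.4155 -0.053   2.0977  0.0391  0.6306 -1.3715] F [-1.1305 -5.9377  3.231 ] Tz [-1.3557  0.542   0.6988]
UNITS shift [ 0.0074 -0.0058  0.0103] turn -0.0051 rows 0.1 0.2 w 0.137
```

The torque has jumped to 0.7 N m and the opening has grown a little: the screw is bottomed. I ease back slightly to find the exact stop angle.

{"name": "apply_moves", "arguments": {"deltas": [[1,[0,0,0],-0.003],[1,[0,0,0],-0.003]]}}

```text
t: 7.35
eef_pos: [0.4985, -0.018, 0.073]
tool_rot: [0.001, 0.985, 0.171, -0.001]
contact_force: [-1.6, -4.9, 3.2]
gripper_width: 0.13
grasp_force: 58.1
```

```bash
python3 plan.py .4995 -.0165 .071 20.5
```

```text
t 7.35 pos [ 0.4985 -0.018   0.073 ] psi 19.74 q [-0.0421  0.4157 -0.058   2.0973  0.0421  0.6309 -1.3554] F [-1.6492 -4.8989  3.1696] Tz [-1.351   0.5483  0.4662]
UNITS shift [ 0.0073 -0.0056  0.0102] turn -0.0021 rows 0.1 0.1 w 0.13
```

{"name": "apply_moves", "arguments": {"deltas": [[1,[0,0,0],-0.022],[1,[0,0,0],-0.044],[1,[0,0,0],-0.066],[1,[0,0,0],-0.088],[1,[0,0,0],-0.11],[1,[0,0,0],-0.132],[1,[0,0,0],-0.154],[1,[0,0,0],-0.176],[1,[0,0,0],-0.198],[1,[0,0,0],-0.22],[1,[0,0,0],-0.24],[1,[0,0,0],-0.253]]}}

```text
t: 8.55
eef_pos: [0.4994, -0.0184, 0.0737]
tool_rot: [0.001, 0.567, 0.824, -0.001]
contact_force: [-2.1, -5.7, 7.1]
gripper_width: 0.128
grasp_force: 58.6
```

{"name": "apply_moves", "arguments": {"deltas": [[1,[0,0,0],0],[1,[0,0,0],0]]}}

```text
t: 8.75
eef_pos: [0.4994, -0.0185, 0.0737]
tool_rot: [0.001, 0.569, 0.823, -0.001]
contact_force: [-1.0, -6.0, 6.7]
gripper_width: 0.132
grasp_force: 58.6
```

```bash
python3 plan.py .4995 -.0165 .071 110.7
```

```text
t 8.75 pos [ 0.4994 -0.0185  0.0737] psi 110.7 q [ 0.2783  0.4514 -0.4476  2.0746  0.3089  0.6784 -0.0117] F [-0.9613 -6.0074  6.6621] Tz [-1.4068  0.4078  0.04  ]
UNITS shift [0.009  0.004  0.0134] turn -0.0 rows 0.1 0.0 w 0.132
```

{"name": "apply_moves", "arguments": {"deltas": [[0.6,[0,0,0],0],[0.5,[0,0,0],0],[0.5,[0,0,0],0],[0.5,[0,0,-0.2],0],[0.5,[0,0,-0.4],0],[0.5,[0,0,-0.6],0],[0.5,[0,0,-0.7],0],[0.5,[0,0,-0.7],0]]}}

```text
t: 9.55
eef_pos: [0.501, -0.0162, 0.216]
tool_rot: [0.003, 0.568, 0.823, 0.002]
contact_force: [-0.0, 0.2, -0.5]
gripper_width: 0.498
grasp_force: 0.0
```

```bash
python3 plan.py .47 -.19 .20 150
```

```text
t 9.55 pos [ 0.501  -0.0162  0.216 ] psi 110.78 q [ 0.3626  0.2488 -0.5258  1.9558  0.1518  0.9689  0.1273] F [-0.0111  0.2042 -0.5316] Tz [ 0.0268 -0.0336  0.0424]
UNITS shift [-0.7572 -0.4535  0.0793] turn -0.1089 rows 3.5 4.6 w 0.498
```

{"name": "apply_moves", "arguments": {"deltas": [[0.4,[-0.25,-0.15,0.03],-0.022],[0.3,[-0.5,-0.3,0.06],-0.05],[0.2,[-0.757,-0.454,0.08],-0.08],[0.2,[-0.757,-0.454,0.08],-0.109],[0.2,[-0.757,-0.454,0.08],-0.109],[0.2,[-0.757,-0.454,0.08],-0.109]]}}

```text
t: 10.15
eef_pos: [0.4666, -0.1915, 0.1954]
tool_rot: [-0.001, 0.26, 0.966, 0.0]
contact_force: [0.4, 0.2, 0.1]
gripper_width: 0.803
grasp_force: 0.0
```

```bash
python3 - <<'E'
from plan import *
from meas import *
for c,bs in (('scene',(265,200,300,230)),('top',(272,190,300,215))):
    p=bot.read_camera(c); y=blob(p,bs,*Y); 
    if len(y)<10: print(c,'hidden'); continue
    ce,d,s=line(y); e=unproj(p,ce+d*8,.098)-unproj(p,ce-d*8,.098)
    print(c,len(y),unproj(p,ce,.09),np.degrees(np.arctan2(e[1],e[0])),s)
    save(p,c+'_2.png',(235,175,420,270),4)
    r=blob(p,(383,215,402,255),(0,150,120),(9,255,255)) if c=='top' else []; print(len(r), r.mean(0) if len(r) else '')
plan((.475,-.3155,.10),185.5)
E
```

```text
scene 52 [ 0.4992 -0.0166  0.09  ] 117.8627043536272 [2.1865 3.8913]
0 
top 44 [ 0.4979 -0.0149  0.09  ] 111.04988944304274 [1.2841 4.3673]
0 
t 10.25 pos [ 0.4676 -0.1895  0.1961] psi 149.85 q [ 0.7201  0.2856 -0.5377  1.9638  0.1784  0.9396  1.1389] F [-0.7747  1.1145  0.0865] Tz [0.0279 0.0036 0.0489]
UNITS shift [-0.3491 -0.5264  0.4799] turn -0.099 rows 3.2 4.2 w 0.803
```

View pics/top_2.png

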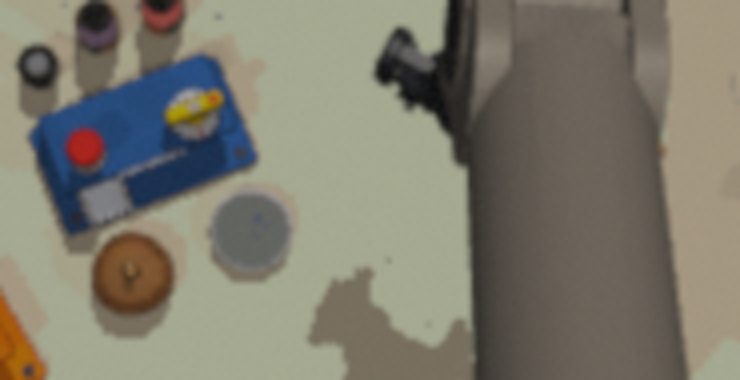

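Wing is now at 111°, its red dot on the press's right, about 90° off the stop (top crop (195,105)). Next is the mallet.

{"name": "apply_moves", "arguments": {"deltas": [[0.2,[-0.175,-0.263,0.1],-0.024],[0.2,[-0.349,-0.526,0.2],-0.048],[0.2,[-0.349,-0.526,0.3],-0.075],[0.2,[-0.349,-0.526,0.4],-0.099],[0.2,[-0.349,-0.526,0.48],-0.099],[0.2,[-0.349,-0.526,0.48],-0.099]]}}

```text
t: 10.85
eef_pos: [0.4749, -0.314, 0.0987]
tool_rot: [-0.001, -0.048, 0.999, 0.002]
contact_force: [-0.3, -0.0, 0.2]
gripper_width: 0.801
grasp_force: 0.0
```

```bash
python3 - <<'E'
from plan import *
plan((.477,-.3158,.0135),185.5)
p=bot.read_camera('scene'); save(p,'s2.png',(310,130,410,205),8)
print(proj(p,(.515,-.312,.06))-[310,130])
E
```

```text
t 10.85 pos [ 0.4749 -0.314   0.0987] psi -174.46 q [ 0.9008  0.5282 -0.5513  1.891   0.3643  0.8275  1.8264] F [-0.2674 -0.0484  0.1841] Tz [-0.0111 -0.0076  0.0351]
UNITS shift [-0.0107 -0.0115  0.4259] turn 0.0001 rows 1.7 0.0 w 0.801
[44.3956 29.351 ]
```

View pics/s2.png

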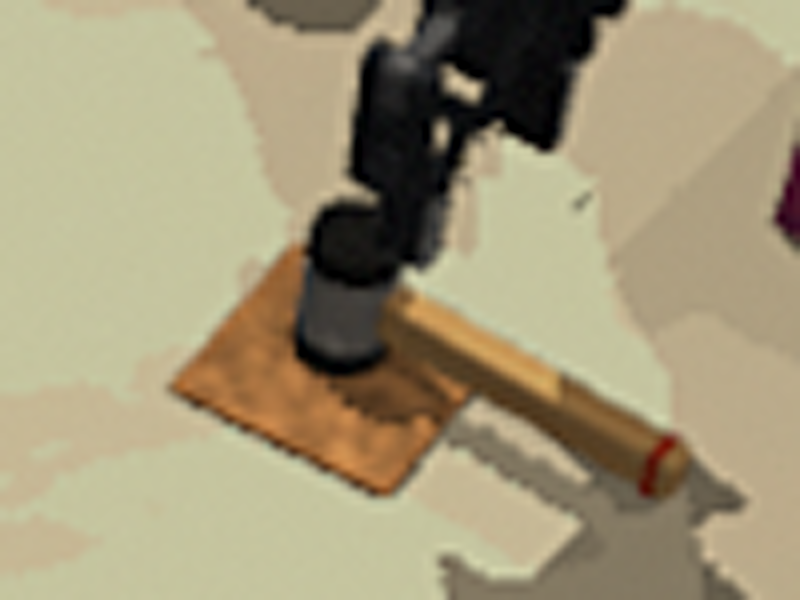

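The scene crop shows the mallet's head top at (352,240), as predicted, with the gripper just behind it over the handle.

{"name": "apply_moves", "arguments": {"deltas": [[0.4,[-0.01,-0.011,0.1],0],[0.4,[-0.01,-0.011,0.25],0],[0.4,[-0.01,-0.011,0.36],0],[0.4,[-0.01,-0.011,0.42],0],[0.4,[-0.01,-0.011,0.425],0]]}}

```text
t: 11.4
eef_pos: [0.4781, -0.3175, 0.0157]
tool_rot: [-0.0, -0.049, 0.999, 0.0]
contact_force: [0.0, -0.7, 0.6]
gripper_width: 0.601
grasp_force: 0.0
```

{"name": "apply_moves", "arguments": {"deltas": [[0.8,[0,0,0],0],[1,[0,0,0],0],[1,[0,0,0],0],[1,[0,0,0],0]], "squeeze": 60}}

```text
t: 11.8
eef_pos: [0.4788, -0.319, 0.0174]
tool_rot: [0.001, -0.049, 0.999, -0.001]
contact_force: [-1.4, 0.9, 5.8]
gripper_width: 0.155
grasp_force: 60.8
```

```bash
python3 plan.py .477 -.3158 .0135 185.5
```

```text
t 11.8 pos [ 0.4788 -0.319   0.0174] psi -174.39 q [ 0.8473  0.6478 -0.4822  1.9188  0.46    0.6829  1.7543] F [-1.3544  0.9288  5.782 ] Tz [ 0.2285  0.1574 -0.0381]
UNITS shift [0.0072 0.0169 0.0192] turn 0.0003 rows 0.1 0.0 w 0.155
```

{"name": "apply_moves", "arguments": {"deltas": [[1,[0,0,0],0],[1,[0,0,-0.08],0],[1,[0,0,-0.25],0],[1,[0,0,-0.5],0],[1,[0,0,-0.75],0],[1,[0,0,-0.9],0],[1,[0,0,-0.95],0],[1,[0,0,-0.95],0]], "squeeze": 110}}

```text
t: 12.6
eef_pos: [0.4781, -0.3189, 0.2073]
tool_rot: [0.001, -0.049, 0.999, -0.001]
contact_force: [0.2, 0.4, -3.8]
gripper_width: 0.141
grasp_force: 107.8
```

```bash
python3 plan.py .47 -.15 .20 150
```

```text
t 12.6 pos [ 0.4781 -0.3189  0.2073] psi -174.38 q [ 0.9575  0.4017 -0.6096  1.7951  0.2661  1.025   1.915 ] F [ 0.1698  0.4458 -3.8374] Tz [-0.0092  0.145   0.0746]
UNITS shift [-0.0425  0.8445  0.0348] turn 0.0989 rows 3.4 4.1 w 0.141
```

{"name": "apply_moves", "arguments": {"deltas": [[1,[-0.01,0.15,0],0.02],[1,[-0.02,0.35,0],0.044],[1,[-0.03,0.55,0],0.068],[1,[-0.04,0.75,0],0.09],[1,[-0.04,0.845,0],0.099],[1,[-0.04,0.845,0],0.099]]}}

```text
t: 13.2
eef_pos: [0.4674, -0.1457, 0.2038]
tool_rot: [-0.002, 0.257, 0.967, 0.0]
contact_force: [-0.2, -0.7, -3.3]
gripper_width: 0.137
grasp_force: 107.9
```

```bash
python3 plan.py .4583 .05 .20 120
```

```text
t 13.2 pos [ 0.4674 -0.1457  0.2038] psi 150.26 q [ 0.6816  0.259  -0.584   1.9833  0.1722  0.9525  1.0637] F [-0.1658 -0.7066 -3.345 ] Tz [ 0.0996  0.089  -0.0196]
UNITS shift [0.5247 0.827  0.0211] turn 0.0841 rows 3.9 3.5 w 0.137
```

{"name": "apply_moves", "arguments": {"deltas": [[1,[0.11,0.17,0],0.02],[1,[0.23,0.37,0],0.04],[1,[0.35,0.57,0],0.06],[1,[0.47,0.74,0],0.08],[1,[0.525,0.827,0],0.084],[1,[0.525,0.827,0],0.084]]}}

```text
t: 13.8
eef_pos: [0.4599, 0.0489, 0.2045]
tool_rot: [-0.001, 0.499, 0.866, -0.0]
contact_force: [0.1, -0.6, -3.3]
gripper_width: 0.136
grasp_force: 107.9
```

```bash
python3 plan.py .4583 .0913 .175 110
```

```text
t 13.8 pos [0.4599 0.0489 0.2045] psi 120.07 q [ 0.3225  0.215  -0.6291  2.0386  0.1542  0.9359  0.1371] F [ 0.1397 -0.6221 -3.333 ] Tz [ 0.0512  0.03   -0.0074]
UNITS shift [0.1872 0.0995 0.1479] turn 0.028 rows 1.0 1.2 w 0.136
```

{"name": "apply_moves", "arguments": {"deltas": [[1,[0.09,0.05,0.07],0.014],[1,[0.187,0.1,0.148],0.028],[1,[0.187,0.1,0.148],0.028],[1,[0.187,0.1,0.148],0.028]]}}

```text
t: 14.2
eef_pos: [0.4591, 0.0871, 0.1749]
tool_rot: [-0.001, 0.575, 0.818, -0.001]
contact_force: [0.5, -0.1, -1.5]
gripper_width: 0.14
grasp_force: 107.8
```

```bash
python3 - <<'E'
from plan import *
plan((.4583,.0913,.175),110)
p=bot.read_camera('scene'); q=bot.read_camera('top')
a=cv2.resize(p['color'][195:265,230:310,::-1],None,fx=5,fy=5,interpolation=cv2.INTER_CUBIC)
b=cv2.resize(q['color'][175:245,220:300,::-1],None,fx=5,fy=5,interpolation=cv2.INTER_CUBIC)
cv2.imwrite('pics/strike.png',np.hstack([a,b]))
print((proj(p,(.471,.0585,.108))-[230,195])*5,(proj(q,(.471,.0585,.108))-[220,175])*5+[400,0])
# predicted head lower-face and top centre at this pose (camera bias +2.5mm in y)
o=bot.get_obs();e=o['eef_pos'];h=np.array([.471,.0585,0])
for z in (e[2]-.0134,e[2]+.0426):
    h[2]=z; print((proj(p,h)-[230,195])*5,(proj(q,h)-[220,175])*5+[400,0])
E
```

```text
t 14.2 pos [0.4591 0.0871 0.1749] psi 109.74 q [ 0.2146  0.2647 -0.6121  2.0592  0.1964  0.8768 -0.1635] F [ 0.4895 -0.0661 -1.5311] Tz [ 0.0804 -0.0054 -0.0074]
UNITS shift [ 0.0213  0.0032 -0.0005] turn -0.0007 rows 0.1 0.0 w 0.14
[192.8529 185.4095] [577.8083 179.1254]
[192.3497 112.3038] [572.366  164.4283]
[191.7915  31.2089] [566.3113 148.0777]
```

View pics/strike.png

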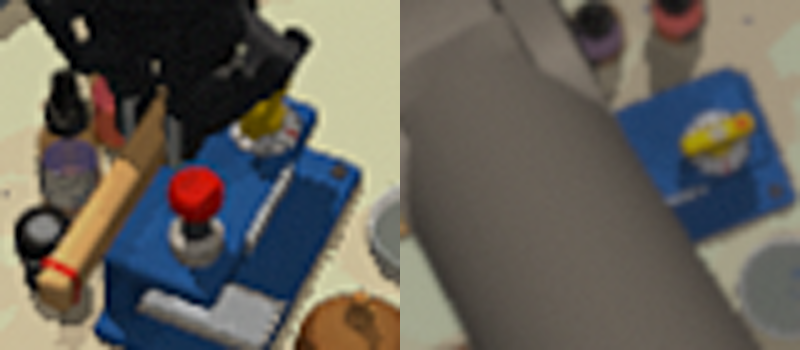

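Left half: the handle runs from its red end at (55,280) up to the gripper, and the head is hidden behind the gripper above the plunger at (195,190). I check the end's predicted pixel numerically.

```bash
python3 - <<'E'
from plan import *
plan((.4583,.0913,.175),110)
o=bot.get_obs();e=o['eef_pos'];M=R.from_quat(np.roll(o['tool_rot'],-1)).as_matrix();tx=M[:,0]
p=bot.read_camera('scene')
for L in (.035,.037,.039):
    h=e+[0,.0025,0]-L*tx; h[2]=e[2]+.0146; E=h+.137*tx
    print(L,h,(proj(p,E)-[230,195])*5,(proj(p,h+.132*tx+[0,0,.01])-[230,195])*5)
hsv=cv2.cvtColor(p['color'],cv2.COLOR_RGB2HSV); m=np.zeros(hsv.shape[:2],bool); m[242:262,234:252]=1
r=m&((hsv[...,0]<7)|(hsv[...,0]>173))&(hsv[...,1]>130)&(hsv[...,2]>80); v,u=np.nonzero(r); print(len(u),(u.mean()-229.5)*5,(v.mean()-194.5)*5)
print(np.c_[(u-229.5)*5,(v-194.5)*5].tolist())
E
```

```text
t 14.3 pos [0.4599 0.0868 0.1759] psi 109.63 q [ 0.2156  0.2633 -0.6122  2.0582  0.1961  0.8769 -0.1642] F [-0.5502 -0.6339 -2.9974] Tz [0.0829 0.0605 0.0209]
UNITS shift [ 0.0239 -0.0002  0.0044] turn -0.001 rows 0.1 0.0 w 0.143
0.035 [0.4717 0.0564 0.1905] [ 43.5905 300.1616] [ 48.3154 277.1153]
0.037 [0.4724 0.0545 0.1905] [ 45.9616 296.5325] [ 50.6924 273.4949]
0.039 [0.473  0.0526 0.1905] [ 48.3273 292.9116] [ 53.0641 269.8828]
12 60.0 270.0
[[42.5, 257.5], [47.5, 257.5], [42.5, 262.5], [47.5, 262.5], [52.5, 262.5], [57.5, 262.5], [62.5, 267.5], [67.5, 267.5], [72.5, 272.5], [72.5, 277.5], [77.5, 292.5], [77.5, 297.5]]
```

{"name": "apply_moves", "arguments": {"deltas": [[1,[0.026,0,0],-0.001],[1,[0.026,0,0],-0.001],[1,[0.026,0,0.115],-0.001],[1,[0.026,0,0.365],-0.001],[1,[0.026,0,0.365],-0.001]], "squeeze": 118}}

```text
t: 14.85
eef_pos: [0.4562, 0.0934, 0.1002]
tool_rot: [-0.002, 0.573, 0.82, -0.001]
contact_force: [-0.9, 1.1, 0.0]
gripper_width: 0.143
grasp_force: 124.0
```

{"name": "apply_moves", "arguments": {"deltas": [[1,[0,0,-0.2],0],[1,[0,0,-0.4],0],[1,[0,0,-0.5],0],[1,[0,0,-0.5],0]]}}

```text
t: 15.25
eef_pos: [0.4601, 0.0941, 0.2074]
tool_rot: [0.003, 0.573, 0.819, 0.002]
contact_force: [0.3, 0.7, -3.2]
gripper_width: 0.141
grasp_force: 123.8
```

```bash
python3 plan.py .4599 .05 .20 120
```

```text
t 15.25 pos [0.4601 0.0941 0.2074] psi 110.04 q [ 0.2322  0.2199 -0.638   2.0266  0.1645  0.9371 -0.1415] F [ 0.2917  0.6884 -3.213 ] Tz [ 0.1019 -0.015  -0.0074]
UNITS shift [-0.2068 -0.0767  0.037 ] turn -0.0277 rows 0.9 1.2 w 0.141
```

```bash
python3 - <<'E'
from plan import *
o=bot.get_obs();e=o['eef_pos'];M=R.from_quat(np.roll(o['tool_rot'],-1)).as_matrix();tx=M[:,0]
print(e,tx,o['joint_torque'],o['contact_force'],o['torque'])
p=bot.read_camera('scene')
for L in (.038,.040):
    h=e+[0,.0025,0]-L*tx; h[2]=e[2]+.0146; B=h+.130*tx+[0,0,.01]
    print(L,'band top pred',proj(p,B), 'if tilt +5mm at band',proj(p,B+[0,0,.005]), 'end',proj(p,h+.137*tx))
hsv=cv2.cvtColor(p['color'],cv2.COLOR_RGB2HSV); c=proj(p,B).astype(int)
m=np.zeros(hsv.shape[:2],bool); m[c[1]-12:c[1]+14,c[0]-12:c[0]+12]=1
r=m&((hsv[...,0]<7)|(hsv[...,0]>173))&(hsv[...,1]>130)&(hsv[...,2]>80); v,u=np.nonzero(r); print(np.c_[u,v].tolist())
# plunger state
r=((hsv[...,0]<7)|(hsv[...,0]>173))&(hsv[...,1]>150)&(hsv[...,2]>90); r[:225]=0;r[246:]=0;r[:,:260]=0;r[:,285:]=0
v,u=np.nonzero(r); print('plunger',len(u),u.mean(),v.mean())
o=bot.get_obs(); print(o['contact_force'],o['torque'])
E
```

```text
[0.4601 0.0941 0.2074] [-0.3427  0.9395 -0.0018] [  0.3699 -38.1709  -3.361  -26.3345  -0.1654   0.5882   0.2536] [ 0.2917  0.6884 -3.213 ] [ 0.1019 -0.015  -0.0074]
0.038 band top pred [237.5967 241.6826] if tilt +5mm at band [237.465  240.1982] end [236.1714 247.1971]
0.04 band top pred [238.08  240.948] if tilt +5mm at band [237.9503 239.4624] end [236.6545 246.4588]
[[235, 242], [236, 242], [235, 243], [236, 243], [237, 243], [238, 244], [239, 244], [240, 244], [240, 245], [241, 245], [241, 246]]
plunger 81 268.51851851851853 233.1851851851852
[ 0.1759 -0.5322 -4.154 ] [ 0.0504  0.0664 -0.0048]
```

The handle band is 2 px lower now than before the blow, so the mallet tipped a few degrees on hitting the hard stop: the plunger bottomed. It has sprung up again: its red blob sits at (268.5,233), as before. I carry the mallet back.

{"name": "apply_moves", "arguments": {"deltas": [[1,[-0.2,-0.16,0],-0.02],[1,[-0.4,-0.32,0],-0.042],[1,[-0.6,-0.48,0],-0.064],[1,[-0.75,-0.6,0],-0.085],[1,[-0.85,-0.68,0],-0.1],[1,[-0.85,-0.68,0],-0.1]]}}

```text
t: 15.9
eef_pos: [0.3853, -0.1162, 0.2019]
tool_rot: [-0.002, 0.292, 0.956, -0.001]
contact_force: [0.6, 0.5, -2.1]
gripper_width: 0.141
grasp_force: 123.7
```

```bash
python3 plan.py .472 -.24 .20 175
```

```text
t 15.9 pos [ 0.3853 -0.1162  0.2019] psi 146.0 q [ 0.6756  0.0991 -0.5614  2.1639  0.0684  0.899   1.051 ] F [ 0.5837  0.5207 -2.068 ] Tz [ 0.0758  0.0036 -0.0022]
UNITS shift [-0.7054 -0.2709  0.0078] turn -0.0805 rows 3.0 3.4 w 0.141
```

{"name": "apply_moves", "arguments": {"deltas": [[1,[-0.17,-0.06,0],-0.02],[1,[-0.36,-0.13,0],-0.042],[1,[-0.55,-0.2,0],-0.064],[1,[-0.705,-0.27,0],-0.08],[1,[-0.705,-0.27,0],-0.08],[1,[-0.705,-0.27,0],-0.08]]}}

```text
t: 16.5
eef_pos: [0.4741, -0.2364, 0.2016]
tool_rot: [-0.002, 0.046, 0.999, 0.001]
contact_force: [-0.7, 0.2, -3.1]
gripper_width: 0.143
grasp_force: 123.6
```

```bash
python3 plan.py .4733 -.3137 .06 185.6
```

```text
t 16.5 pos [ 0.4741 -0.2364  0.2016] psi 174.74 q [ 0.7849  0.3214 -0.53    1.9018  0.1931  0.9726  1.6461] F [-0.7229  0.1877 -3.0713] Tz [ 0.0751  0.1096 -0.0234]
UNITS shift [-0.0341 -0.3865  0.7071] turn -0.0302 rows 3.2 1.3 w 0.143
```

{"name": "apply_moves", "arguments": {"deltas": [[1,[-0.01,-0.15,0.05],-0.015],[1,[-0.03,-0.32,0.2],-0.03],[1,[-0.034,-0.386,0.4],-0.03],[1,[-0.034,-0.386,0.58],-0.03],[1,[-0.034,-0.386,0.68],-0.03],[1,[-0.034,-0.386,0.707],-0.03],[1,[-0.034,-0.386,0.707],-0.03]]}}

```text
t: 17.2
eef_pos: [0.4745, -0.3125, 0.0614]
tool_rot: [-0.001, -0.05, 0.999, 0.001]
contact_force: [-0.3, 0.3, -2.7]
gripper_width: 0.137
grasp_force: 123.6
```

```bash
python3 plan.py .4733 -.3137 .0215 185.6
```

```text
t 17.2 pos [ 0.4745 -0.3125  0.0614] psi -174.29 q [ 0.8271  0.564  -0.4588  1.919   0.3574  0.7414  1.8328] F [-0.2793  0.3466 -2.7331] Tz [-0.0214  0.1086  0.0471]
UNITS shift [ 0.0061 -0.0056  0.1995] turn 0.0003 rows 0.8 0.0 w 0.137
```

{"name": "apply_moves", "arguments": {"deltas": [[1,[0.006,-0.006,0.06],0],[1,[0.006,-0.006,0.12],0],[1,[0.006,-0.006,0.17],0],[1,[0.006,-0.006,0.2],0],[1,[0.006,-0.006,0.21],0],[1,[0.006,-0.006,0.22],0]], "squeeze": 60}}

```text
t: 17.8
eef_pos: [0.4742, -0.3152, 0.0178]
tool_rot: [0.0, -0.049, 0.999, 0.0]
contact_force: [-0.3, -0.7, -3.3]
gripper_width: 0.134
grasp_force: 123.6
```

```bash
python3 plan.py .4733 -.3137 .0174 185.6
```

```text
t 17.8 pos [ 0.4742 -0.3152  0.0178] psi -174.35 q [ 0.8023  0.629  -0.4228  1.9343  0.4037  0.6615  1.7976] F [-0.269  -0.6968 -3.3155] Tz [ 0.0113  0.1384 -0.003 ]
UNITS shift [0.0038 0.008  0.0018] turn 0.0001 rows 0.0 0.0 w 0.134
```

{"name": "apply_moves", "arguments": {"deltas": [[1,[0.004,0.008,0.005],0],[1,[0.004,0.008,0.01],0],[1,[0.004,0.008,0.015],0],[1,[0.004,0.008,0.015],0]]}}

```text
t: 18.2
eef_pos: [0.4731, -0.3138, 0.015]
tool_rot: [0.0, -0.049, 0.999, -0.0]
contact_force: [-0.7, 0.8, -2.1]
gripper_width: 0.134
grasp_force: 123.6
```

```bash
python3 plan.py .4733 -.3137 .0174 185.6
```

```text
t 18.2 pos [ 0.4731 -0.3138  0.015 ] psi -174.36 q [ 0.7994  0.6313 -0.4203  1.9392  0.407   0.6543  1.7929] F [-0.7463  0.8406 -2.1005] Tz [0.0153 0.1255 0.0073]
UNITS shift [-0.0009  0.0003 -0.0122] turn 0.0001 rows 0.0 0.0 w 0.134
```

{"name": "apply_moves", "arguments": {"deltas": [[1,[0,0,0.008],0],[1,[0,0,0.016],0],[1,[0,0,0.016],0]]}}

```text
t: 18.5
eef_pos: [0.4733, -0.314, 0.013]
tool_rot: [0.0, -0.049, 0.999, -0.001]
contact_force: [-4.5, 1.5, 10.7]
gripper_width: 0.138
grasp_force: 126.2
```

```bash
python3 plan.py .4733 -.3137 .0174 185.6
```

```text
t 18.5 pos [ 0.4733 -0.314   0.013 ] psi -174.36 q [ 0.7972  0.6343 -0.418   1.9395  0.41    0.6508  1.79  ] F [-4.5439  1.4658 10.7247] Tz [0.4236 0.8474 0.0661]
UNITS shift [-0.      0.0016 -0.0218] turn 0.0001 rows 0.1 0.0 w 0.138
```

{"name": "apply_moves", "arguments": {"deltas": [[0.8,[0,0,-0.003],0],[0.65,[0,0,-0.003],0],[0.5,[0,0,-0.003],0],[0.5,[0,0,-0.003],0],[0.5,[0,0,-0.1],0],[0.5,[0,0,-0.3],0],[0.5,[0,0,-0.5],0],[0.5,[0,0,-0.7],0],[0.5,[0,0,-0.8],0]]}}

```text
t: 19.4
eef_pos: [0.4747, -0.3143, 0.1753]
tool_rot: [0.002, -0.049, 0.999, -0.001]
contact_force: [0.8, -0.1, 0.1]
gripper_width: 0.497
grasp_force: 0.0
```

```bash
python3 plan.py .4733 -.12 .19 160
```

```text
t 19.4 pos [ 0.4747 -0.3143  0.1753] psi -174.35 q [ 0.8901  0.4132 -0.526   1.8436  0.252   0.946   1.9223] F [ 0.8191 -0.1143  0.1341] Tz [0.0056 0.015  0.0005]
UNITS shift [-0.0891  0.9671 -0.0759] turn 0.0712 rows 3.9 3.0 w 0.497
```

Clear the view to measure where the mallet stands.

{"name": "apply_moves", "arguments": {"deltas": [[0.5,[-0.03,0.25,-0.02],0.02],[0.5,[-0.05,0.5,-0.04],0.04],[0.5,[-0.07,0.75,-0.07],0.06],[0.5,[-0.09,0.95,-0.07],0.07],[0.5,[-0.09,0.95,-0.07],0.07],[0.5,[-0.09,0.95,-0.07],0.07]]}}

```text
t: 20.0
eef_pos: [0.4725, -0.1221, 0.1859]
tool_rot: [0.0, 0.168, 0.986, -0.0]
contact_force: [0.3, -1.1, -0.3]
gripper_width: 0.499
grasp_force: 0.0
```

```bash
python3 - <<'E'
from plan import *
from meas import *
for c in ('scene','top'):
    p=bot.read_camera(c); hsv=cv2.cvtColor(p['color'],cv2.COLOR_RGB2HSV)
    for n in ('mallet_face','mat_centre','press_top','tape_mid','petri_mid','onion_bulb_mid','bottle_red_mid','bottle_blue_mid','eyepiece_mid'):
        for d in bot.look_for(p,n)[:1]: print(c,n,np.round(d['point'],4),round(d['confidence'],2))
    if c=='top':
        # head top: dark blob; mat: orange-brown
        m=np.zeros(hsv.shape[:2],np.uint8); m[175:215,360:405]=(hsv[...,2]<45)[175:215,360:405]*255
        cs,_=cv2.findContours(m,cv2.RETR_EXTERNAL,cv2.CHAIN_APPROX_NONE); k=max(cs,key=cv2.contourArea); (cx,cy),r=cv2.minEnclosingCircle(k)
        print('head px',cx,cy,r,unproj(p,(cx,cy),.060))
        w=cv2.inRange(hsv,(5,90,70),(16,255,230)); M=np.zeros_like(w); M[178:226,358:406]=w[178:226,358:406]
        v,u=np.nonzero(M); re=cv2.minAreaRect(np.c_[u,v].astype(np.float32)); print('mat rect',re,unproj(p,re[0],.004))
    save(p,c+'_f.png',(325,150,405,210) if c=='scene' else (355,175,415,250),6)
a,b=cv2.imread('pics/scene_f.png'),cv2.imread('pics/top_f.png'); h=480
cv2.imwrite('pics/final.png',np.hstack([cv2.resize(a,(427,320)),cv2.resize(b,(256,320))]))
plan((.4733,-.12,.19),160)
E
```

```text
scene mallet_face [ 0.4754 -0.3132  0.0429] 0.71
scene mat_centre [ 0.4991 -0.2894  0.0033] 0.66
scene press_top [0.3048 0.1888 0.0637] 0.85
scene tape_mid [ 0.4757 -0.3146  0.0396] 0.43
scene petri_mid [ 0.4211 -0.0576  0.0157] 0.74
scene onion_bulb_mid [0.3808 0.0354 0.0457] 0.59
scene bottle_red_mid [0.5769 0.0142 0.0504] 0.59
scene bottle_blue_mid [0.5639 0.0588 0.0523] 0.56
scene eyepiece_mid [0.5322 0.0953 0.0388] 0.73
top mallet_face [ 0.4733 -0.3133  0.0442] 0.7
top mat_centre [ 0.4733 -0.3155  0.0439] 0.42
top press_top [0.467  0.0552 0.1063] 0.75
top tape_mid [0.4633 0.3325 0.0254] 0.62
top petri_mid [ 0.4196 -0.0628  0.014 ] 0.93
top onion_bulb_mid [0.3872 0.0259 0.0431] 0.77
top bottle_red_mid [0.575  0.0015 0.0538] 0.56
top bottle_blue_mid [0.5653 0.0478 0.0502] 0.55
top eyepiece_mid [0.5353 0.0909 0.0437] 0.4
head px 385.78570556640625 197.7857208251953 5.911876678466797 [ 0.51   -0.3056  0.06  ]
mat rect ((383.2587890625, 206.16470336914062), (40.132137298583984, 30.58719825744629), 77.47119140625) [ 0.4946 -0.3083  0.004 ]
t 21.0 pos [ 0.4724 -0.1229  0.1857] psi 160.44 q [ 0.591   0.2708 -0.5376  2.0106  0.1752  0.9044  1.1901] F [ 0.5785 -0.4388  0.195 ] Tz [ 0.0149 -0.0353 -0.021 ]
UNITS shift [ 0.0004  0.0151 -0.0214] turn 0.0012 rows 0.1 0.1 w 0.5
```

```bash
python3 - <<'E'
from meas import *
h=np.array([.511,-.306,.042]); t=np.radians(5.6); B=h-.130*np.array([np.cos(t),np.sin(t),0])
for c,bs in (('scene',(265,200,300,230)),('top',(272,190,300,215))):
    p=bot.read_camera(c); hsv=cv2.cvtColor(p['color'],cv2.COLOR_RGB2HSV); q=proj(p,B).astype(int)
    r=((hsv[...,0]<7)|(hsv[...,0]>173))&(hsv[...,1]>120)&(hsv[...,2]>80); v,u=np.nonzero(r[q[1]-10:q[1]+11,q[0]-10:q[0]+11])
    print(c,'band pred',proj(p,B),'seen',u.mean()+q[0]-10,v.mean()+q[1]-10,len(u))
    y=blob(p,bs,*Y)
    if len(y)>10: ce,d,s=line(y); e=unproj(p,ce+d*8,.098)-unproj(p,ce-d*8,.098); print('wing',np.degrees(np.arctan2(e[1],e[0])))
E
```

```text
scene band pred [393.0626 188.3111] seen 392.0 187.0 3
wing 117.8627043536272
top band pred [391.2331 243.8875] seen 390.5 243.0 4
wing 109.85834964336885
```

The mallet stands level at the mat's middle, and the wing reads as it did after the quarter-turn. I'm handing in.

```bash
python3 -c "
from station import bot
print(bot.hand_in())"
```

```text
the job is handed in; nothing more can be done
None
```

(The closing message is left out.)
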